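Set and lock the slicing stop on the chopping board

TASK

Set the slicing stop on the chopping board: by its wooden fence, push the sprung leg in until the line across the leg is right under the pointer tip, and while you hold it there swing the cam lever closed, flat along the leg. Finish still holding the fence with the line under the tip and the lever closed, without letting it spring back on the way; do not shift the pointer or disturb the garlic, the lemon or the tin.

Things in the scene. Friction and masses are not known exactly. Their poses are not given: they have to be found in the camera images.
- gauge: Slicing stop: its fixed aluminium housing (62 x 52 x 35 mm) on the chopping board (22 mm thick, on the worktop; place and yaw vary). Origin on the board's top, on the leg's centre line, 21 mm in front of the housing. +x: the way the leg points out of the housing; +y: the side to which the fence reaches; z up. No part of it is over 65 mm above the board
- leg: Sliding leg, a flat bar 28 mm wide, top 18 mm above the board, along the gauge's x, with a beech fence across its outer end. Origin at the fence's mid-thickness and mid-height (32 mm above the board), in line with the leg; axes as the gauge's. Slides 90 mm; starts fully out. A spring pushes it out (gauge +x) with 2.5 to 3 N, friction under 1 N. The lever alone does not hold it
- fence_grip (a point): Grip point on the fence, mid-thickness and mid-height, 108 mm (leg +y) from the leg's centre line, clear of the open lever. The fence is a straight strip 12 mm thick (x), 24 mm high, from leg y = -13 to +128 mm; beyond y = +14 it is free below (20 mm over the board) and on both sides: pinch it across its thickness from above; loosely closed fingers can slide along it
- leg_mark (a point): Point on the dark line (2.5 mm wide) that runs across the top of the leg, 48 mm behind the fence (leg -x), 7 mm to the leg's -y side of its centre line; short side ticks 10 mm apart stand beside the line
- pointer_tip (a point): Lower end of the thin steel pointer that reaches forward from the top of the housing, over the leg, 2 to 3 mm above it. How far it reaches (gauge x 0 to 18 mm) varies; it is stiff and must stay as it is. When the line is right under it, it lies over leg_mark
- lever (a joint): Black cam lever, a bar 10 mm wide, 10 mm high, 5 mm above the fence's top, on an upright pivot at gauge x = -30, y = +14 mm. 0 = closed (along gauge +x, at its stop); grows as it swings out to gauge +y; starts at 0.38 to 0.5 rad. Turns with 0.2 N m (2 to 3 N at the fence), stays where left. Fingers holding the fence rise past it and sweep it closed as they slide to leg -y
- lever_tip (a point): Centre of the lever's round end (13 mm across), 145 mm from its pivot, 54.5 mm above the board
- garlic: Garlic bulb, about 50 mm, loose on the board on the far side of the leg (gauge -y); bystander
- lemon: Lemon, 78 x 55 x 56 mm, loose on the board beside the housing (gauge -y); bystander
- fish_tin: Flat round tin, 86 mm wide, 40 mm high, on the worktop behind the board; bystander

How it is judged:
On the way, in this order (a step that is already met when the one before it is completed fails the run):
1. the leg is held with its line under the pointer tip, the lever still open (horizontal distance between leg_mark and pointer_tip below 0.004 m and value of joint lever above 0.28 rad and contact force between the fingers and leg above 1 N), for 0.2 s.
2. the lever is closed, the leg still held at its line (horizontal distance between leg_mark and pointer_tip below 0.004 m and value of joint lever below 0.08 rad and contact force between the fingers and leg above 1 N), for 0.2 s.
At the end, for the whole second after the job is handed in: The fingers still hold the leg by its fence (more than 1 N), the line within 4 mm of the pointer tip, seen from above, the leg at rest and the lever closed to within 0.08 rad of its stop (all of step 2 and linear speed of leg below 0.01 m/s); the arm keeps its last pose, push and grip.
It fails at once if the lever is swung in (under 0.25 rad) while the line is more than 8 mm off the pointer tip, or the leg springs back after it (value of joint lever below 0.25 rad and horizontal distance between leg_mark and pointer_tip above 0.008 m).
It fails at once if the pointer is shifted by more than 3 mm (distance of pointer_tip from where it was at the start of the episode above 0.003 m).
It fails at once if the garlic, lemon or tin is moved by more than 30 mm (distance of any of garlic, lemon, fish_tin from where it was at the start of the episode above 0.03 m).
It also fails if it takes over 48 s, if anything falls off the work surface, if the arm or the gripper's body presses on something with over 40 N, if the wrist force passes 120 N, or if a joint passes its speed limit or range.

ROBOT

A 7-joint arm with a two-finger parallel gripper is mounted at the origin on a cart in front of the work surface, level with it; the furniture and walls round the work are solid. World frame = base frame: x ahead of the robot, y to its left, z up, the work surface at z = 0. Lengths are in m, angles in rad, forces in N, time in s.
With the tool pointing down it reaches from about 0.35 to 0.9 m from the base axis. Payload 19.9 kg.
Tool frame: the origin (TCP) lies midway between the tips of the shut fingers; the grasp point (between the pads) lies 19 mm behind it; z points along the fingers, x is the direction in which the jaws open and shut, and the axes are right-handed (so a half turn about z gives the same grasp; the last joint's range is limited). The gripper opens to 94 mm and grips with 3 to 60 N. Pads are 16 mm wide; open, the fingers measure 119 mm over their backs; the gripper's body (75 mm by 177 mm) begins 78 mm behind the grasp point.
Start: joints at [1.129, 0.417, -0.01, 1.614, 0.005, 1.111, -0.053], TCP at [0.243, -0.576, 0.205] pointing down, gripper open.
Joint ranges: [-2.81, 2.81], [-0.39, 2.02], [-1.27, 1.25], [0.06, 2.57], [-1.19, 4.33], [0.19, 2], [-2.82, 2.82]. Speed limits (rad/s): [1.89, 1.89, 2.39, 2.39, 3.01, 3.01, 3.01].

INTERFACE

Orientations are given as a 3x3 rotation matrix whose columns are the frame's x, y, z axes.
In Python, from bench import r gives the robot as it stands. The module is installed in compiled form; this text tells all that it offers.
- The arm moves only by the shell command python3 -m crank 'ROWS' [FORCE]. ROWS is JSON, one flat list of numbers, 7 for each row, row after row: the closure, from 0 (fully open) to 1 (shut), then the shift along the world's x, y, z in mm, then the turn, a rotation vector about the world's x, y, z in rad. In form: [claw, tx, ty, tz, ax, ay, az, claw, tx, ty, tz, ax, ay, az, ...]. A call has 1 to 12 rows; each row shifts and turns the commanded pose from where the row before left it; what a row does not reach is not made up. A row lasts 1/8 s, in which the tool goes at most 62.5 mm and 10.7 degrees, less where a joint would pass 70% of its speed; a pose out of reach is approached as far as the arm can. A call with a gripper value outside its range is refused whole. The fingers move at their own pace and stop on an object; FORCE is the grip in N (left out, the last holds). Time passes only in rows, so rows that do not move let the fingers close. It gives the time, the measured TCP pose, the force and the opening at its end, in the units of the state.
- r.get_state(): the state, without advancing time (a new reading comes with each control period).
- r.snapshot(name): name is "scene" or "top" or "wrist"; returns the picture (480x640x3 uint8, red, green, blue); there is no depth.
- r.camera_info(name): a dict with "K" (3x3 intrinsics, pixels), "rvec" (rotation vector, rad) and "tvec" (3), from world to camera coordinates, as OpenCV has them. Camera axes: x right, y down, z forward; pixel columns grow to the right and rows downward; lengths in m; the calibration is good to about 2 mm. A picture is of the moment at which its call begins: read the wrist's pose just before it. camera_info takes no time and is no camera call; for the wrist camera it gives the pose at the moment of the call.
- r.close_job(): hands the job in, once; it reports no verdict.
Trained networks look in the newest picture that a camera, given by its name, has taken for a name from the list of things; names that differ only in an ending like _2 or _b are one class to them, and where a whole thing is asked for, a point or a joint stands for the part that bears it (a point fixed in the world has none). Each returns a list of dicts, best first, with "confidence" (0 to 1); they miss things now and then, are a little off and sometimes report something else, mostly with a low value. They report only what shows in the picture. A call takes as long as a camera call.
- r.masks_of(camera, name): "pixels" (480x640 bool, what is visible of it) and "point" ([column, row] in pixels, amid what is visible of it).
The state is a dict: "clock": time; "qpos": joint angles; "dq": joint speeds; "tau": joint torques, N m; "eef_pos": TCP position; "ee_rot": TCP orientation; "force": force on the tool from outside, world axes, zero at the start; "torque": the same for the moment, N m; "gripper_width": finger opening in m.
Only numpy, scipy, OpenCV 4.12 (cv2) and the standard library are available. Lean on these libraries where they do the work, as an engineer would, in place of code of your own. Each camera call takes 0.05 s, during which the arm holds its last target.

## Working session

There is one attempt and no reset: what is moved stays moved. The work goes in short steps, Python scripts to look and compute and a shell command to move; the robot and the scene stay as the last step left them, time stands still between calls to the robot, and variables do not carry over. Pictures are saved under pics/ and viewed, and the job is handed in when it is done.

```bash
mkdir -p pics
python3 - <<'E'
from bench import r
import cv2,numpy as np
s=r.get_state();print({k:np.round(v,3).tolist() for k,v in s.items()})
for n in ["scene","top","wrist"]:
    im=r.snapshot(n);cv2.imwrite(f"pics/{n}0.png",im[:,:,::-1])
    c=r.camera_info(n);print(n,np.round(c["K"],1).tolist(),np.round(c["rvec"],3),np.round(c["tvec"],3))
    for nm in ["gauge","leg","fence_grip","leg_mark","pointer_tip","lever","lever_tip","garlic","lemon","fish_tin"]:
        if n=="wrist":continue
        m=r.masks_of(n,nm)
        print(nm,[(round(x["confidence"],2),np.round(x["point"]).tolist(),int(x["pixels"].sum())) for x in m[:2]])
E
ls
```

```text
{'clock': 0.0, 'qpos': [1.129, 0.418, -0.01, 1.614, 0.005, 1.111, -0.053], 'dq': [0.001, 0.001, -0.0, -0.002, 0.001, 0.0, 0.002], 'tau': [0.0, -85.125, 0.639, -42.599, -0.049, 0.019, 0.0], 'eef_pos': [0.243, -0.575, 0.205], 'ee_rot': [[0.389, -0.921, -0.001], [-0.921, -0.389, 0.001], [-0.001, 0.0, -1.0]], 'force': [-0.035, -0.566, 0.213], 'torque': [-0.054, 0.028, 0.04], 'gripper_width': 0.094}
scene [[503.5, 0.0, 314.3], [0.0, 503.5, 244.0], [0.0, 0.0, 1.0]] [ 1.962 -0.555  0.356] [-0.423  0.26   0.468]
gauge [(0.93, [292.0, 259.0], 3989)]
leg [(0.68, [246.0, 234.0], 1082)]
fence_grip [(0.76, [243.0, 238.0], 1189)]
leg_mark [(0.96, [238.0, 240.0], 1171)]
pointer_tip [(0.22, [293.0, 259.0], 3907)]
lever [(0.74, [264.0, 246.0], 666), (0.42, [413.0, 262.0], 1776)]
lever_tip [(0.58, [263.0, 245.0], 677)]
garlic [(0.74, [337.0, 254.0], 873)]
lemon [(0.55, [336.0, 253.0], 866)]
fish_tin [(0.6, [414.0, 259.0], 1798)]
top [[511.0, 0.0, 318.3], [0.0, 511.0, 238.4], [0.0, 0.0, 1.0]] [ 2.16  -2.114  0.153] [0.161 0.596 0.941]
gauge [(0.92, [317.0, 265.0], 3809)]
leg [(0.79, [262.0, 264.0], 1614)]
fence_grip [(0.61, [268.0, 261.0], 1598)]
leg_mark [(0.71, [264.0, 260.0], 1686)]
pointer_tip [(0.49, [322.0, 248.0], 124)]
lever [(0.91, [304.0, 274.0], 620)]
lever_tip [(0.71, [328.0, 218.0], 800), (0.65, [301.0, 278.0], 602)]
garlic [(0.66, [253.0, 226.0], 460)]
lemon [(0.66, [326.0, 217.0], 875)]
fish_tin []
wrist [[341.8, 0.0, 323.1], [0.0, 341.8, 241.2], [0.0, 0.0, 1.0]] [-2.45   1.625  0.191] [-0.625 -0.024  0.391]
pics
```

Run:
```python
import cv2
a=cv2.imread("pics/top0.png")[170:340,200:400];cv2.imwrite("pics/top0c.png",cv2.resize(a,None,fx=3.5,fy=3.5,interpolation=2)[:600,:800])
a=cv2.imread("pics/scene0.png")[160:340,180:420];cv2.imwrite("pics/scene0c.png",cv2.resize(a,None,fx=3.3,fy=3.3,interpolation=2)[:600,:800])
```

```text
(no output)
```

View pics/top0c.png

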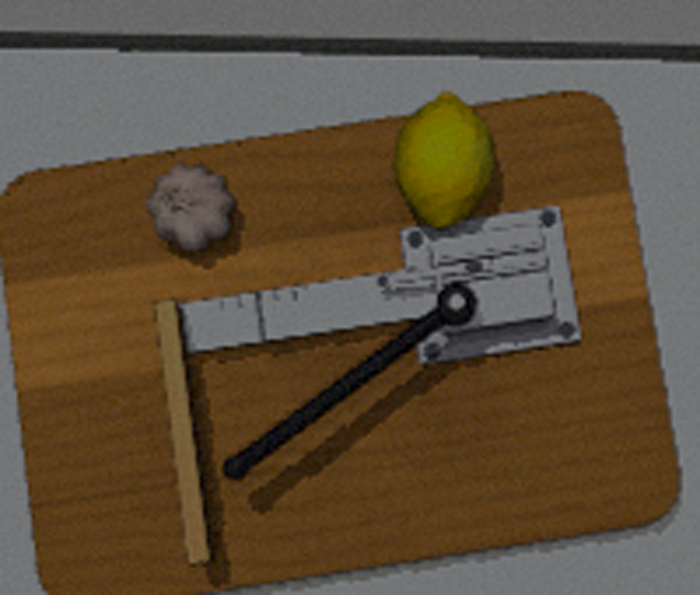

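View pics/scene0c.png

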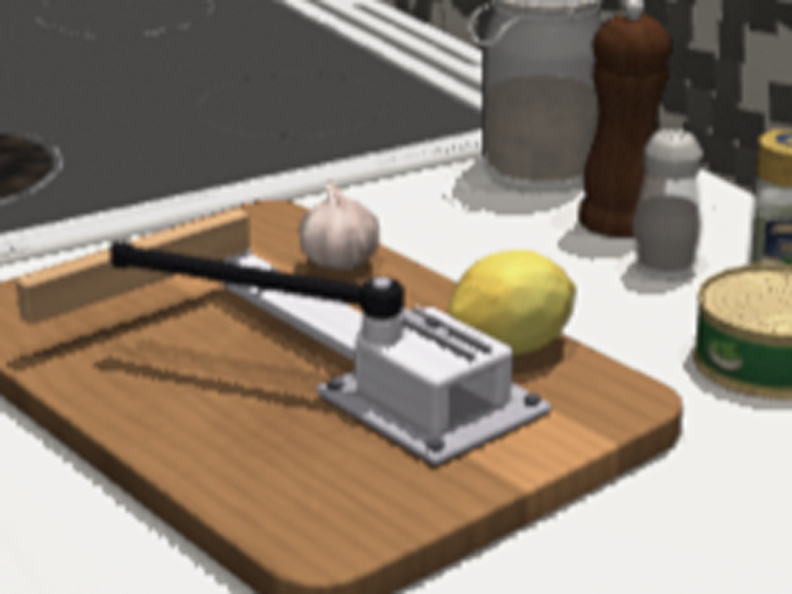

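View pics/wrist0.png

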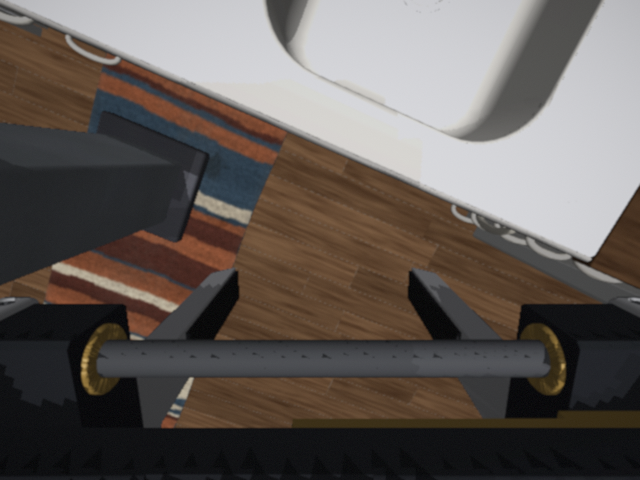

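View pics/top0.png

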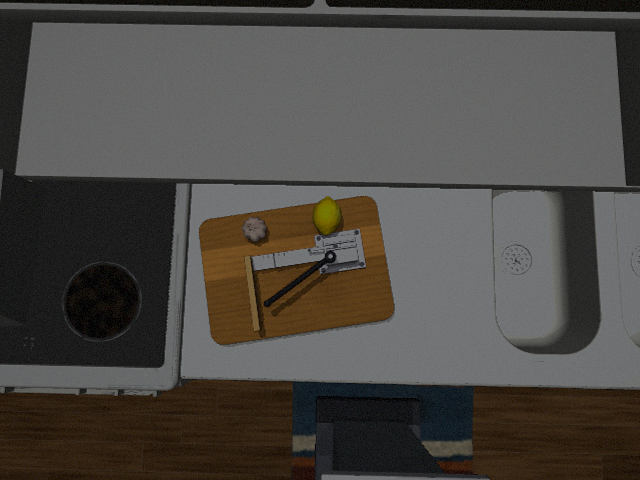

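Top view: fence, line (full px ≈ 275,260), pointer tip (≈310,251), lever pivot (≈330.6,256) and tip (≈267,304) are all visible. I'll fit the gauge pose.

```bash
cat > h.py <<'E'
import numpy as np,cv2
def proj(c,P):
    return cv2.projectPoints(np.array(P,float).reshape(-1,1,3),np.array(c["rvec"]),np.array(c["tvec"]),np.array(c["K"]),None)[0].reshape(-1,2)
def ray(c,uv,z):
    R=cv2.Rodrigues(np.array(c["rvec"]))[0];t=np.array(c["tvec"]);C=-R.T@t
    d=R.T@np.linalg.inv(c["K"])@np.array([uv[0],uv[1],1.]);return C+d*(z-C[2])/d[2]
E
python3 - <<'E'
from bench import r
from h import *
from scipy.optimize import least_squares
T=r.camera_info("top");S=r.camera_info("scene")
t=lambda u,v:(200+u/3.5,170+v/3.5)
s=lambda u,v:(180+u/3.3,160+v/3.3)
for n,uv,z in [("piv",t(457,302),.0785),("tip",t(235,468),.0815),("mark",t(262,315),.04),("ptr",t(385,283),.0425),("fA",t(170,303),.066),("fB",t(198,561),.066)]:
    print(n,np.round(ray(T,uv,z),4))
for n,uv,z in [("piv",s(382,292),.0815),("tip",s(122,250),.0815)]:
    print("S",n,np.round(ray(S,uv,z),4))
def pts(p):
    x,y,a,l,d,q=p
    c,sn=np.cos(a),np.sin(a)
    W=lambda gx,gy,z:[x+c*gx-sn*gy,y+sn*gx+c*gy,.022+z]
    piv=W(-30,14,0)
    L=.145
    return dict(piv=W(-.03,.014,.0595),tip=W(-.03+L*np.cos(l),.014+L*np.sin(l),.0595),fA=W(d,-.013,.044),fB=W(d,.128,.044),mark=W(d-.048,0,.018),
      hA=W(-.021,-.026,0),ptr=W(q,-.007,.0205),
      fBo=W(d-.006,.128,.044),fAo=W(d-.006,-.013,.044))
obs=[(T,"piv",t(457,302)),(T,"tip",t(235,468)),(T,"fA",t(170,303)),(T,"fB",t(198,561)),(T,"mark",t(262,315)),(T,"ptr",t(385,284)),
(S,"piv",s(382,290)),(S,"tip",s(122,247)),(S,"fBo",s(23,286)),(S,"fAo",s(247,216))]
f=lambda p:np.concatenate([proj(c,pts(p)[n])[0]-uv for c,n,uv in obs])
o=least_squares(f,[.6,.05,1.6,.45,.1,.01],x_scale=[.1,.1,.1,.1,.1,.01])
print(np.round(o.x,4));
for (c,n,uv),e in zip(obs,o.fun.reshape(-1,2)):print(n,e.round(1))
E
```

```text
piv [0.5542 0.1501 0.0785]
tip [0.4641 0.2644 0.0815]
mark [0.5492 0.2571 0.04  ]
ptr [0.5681 0.1895 0.0425]
fA [0.5518 0.3044 0.066 ]
fB [0.4154 0.2838 0.066 ]
S piv [0.5529 0.1471 0.0815]
S tip [0.4633 0.2579 0.0815]
[0.5621 0.1812 1.7442 0.4854 0.1247 0.0072]
piv [0.5 0.2]
tip [ 0.3 -0.3]
fA [-0.9 -0.8]
fB [1.  0.6]
mark [0.2 0.2]
ptr [-0.  -0.1]
piv [-0.4  0. ]
tip [-0.6 -0.5]
fBo [-0.1 -0.3]
fAo [ 0.4 -1. ]
```

Fit residuals are ≤1 px: gauge at (0.562, 0.181), yaw 1.744, lever 0.485 rad, push ≈69 mm. Next I move over towards the grip point (0.434, 0.286).

```bash
python3 -m crank '[0.3,16,50,0,0,0,-0.019, 0.4,16,50,0,0,0,-0.019, 0.5,16,50,0,0,0,-0.019, 0.5,16,50,0,0,0,-0.019, 0.5,16,50,0,0,0,-0.019, 0.5,16,50,0,0,0,-0.019, 0.5,16,50,0,0,0,-0.019, 0.5,16,50,0,0,0,-0.019, 0.5,16,50,0,0,0,-0.019, 0.5,16,50,0,0,0,-0.019, 0.5,16,50,0,0,0,-0.019, 0.5,16,50,0,0,0,-0.019]' 20
```

```text
clock: 2.65
eef_pos: [0.4357, 0.0259, 0.2058]
ee_rot: [[0.17, -0.985, 0.001], [-0.985, -0.17, -0.0], [0.0, -0.001, -1.0]]
force: [0.8, -0.3, -0.0]
gripper_width: 0.0471
```

```bash
python3 -m crank '[0.6,0,52,-10,0,0,0, 0.6,0,52,-10,0,0,0, 0.6,0,52,-10,0,0,0, 0.6,0,52,-10,0,0,0, 0.6,0,52,-10,0,0,0,0.6,0,0,0,0,0,0]'
python3 - <<'E'
from bench import r
import cv2,numpy as np
c=r.camera_info("wrist");im=r.snapshot("wrist");cv2.imwrite("pics/w1.png",im[:,:,::-1])
im=r.snapshot("top");cv2.imwrite("pics/t1.png",im[:,:,::-1])
from h import *
for n,P in dict(fA=[.5533,.3018,.066],fB=[.4145,.2820,.066],tip=[.4640,.2613,.0815]).items(): print(n,proj(c,P).round())
print(c)
a=im[170:340,200:400,::-1];cv2.imwrite("pics/t1c.png",cv2.resize(a,None,fx=3.5,fy=3.5,interpolation=2))
E
```

```text
clock: 3.4
eef_pos: [0.4339, 0.2879, 0.1548]
ee_rot: [[0.176, -0.984, -0.002], [-0.984, -0.176, 0.001], [-0.002, 0.001, -1.0]]
force: [0.5, -0.2, -0.3]
gripper_width: 0.0376
fA [[334.  86.]]
fB [[326. 269.]]
tip [[365. 218.]]
{'K': array([[341.75543739,   0.        , 323.05379175],
       [  0.        , 341.75543739, 241.19501025],
       [  0.        ,   0.        ,   1.        ]]), 'rvec': array([-2.26452998,  1.89548152,  0.22597189]), 'tvec': array([0.20753998, 0.45254813, 0.45356709])}
```

View pics/w1.png

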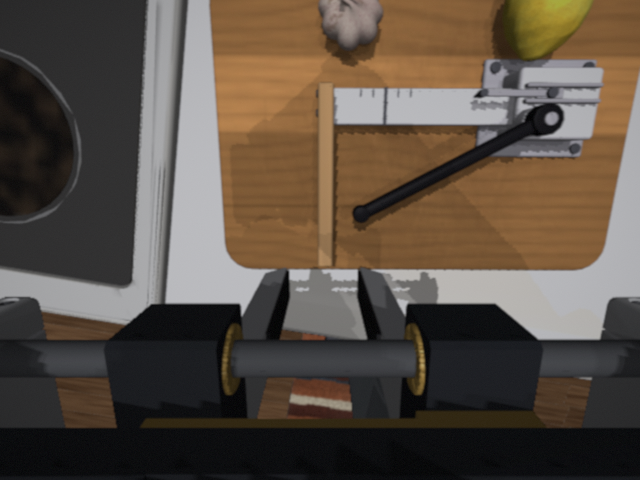

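View pics/t1c.png

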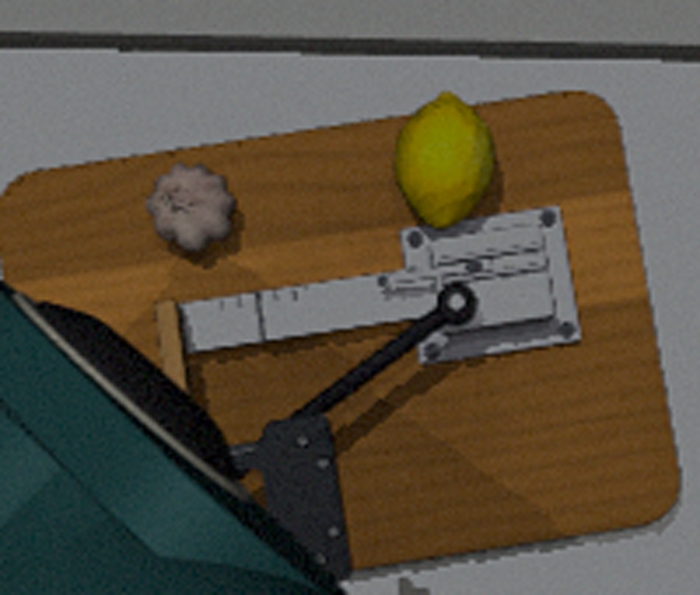

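Run:
```python
import cv2
a=cv2.imread("pics/w1.png")
cv2.imwrite("pics/w1a.png",cv2.resize(a[60:160,310:610],None,fx=2.66*1,fy=2.66*1,interpolation=2))
cv2.imwrite("pics/w1b.png",cv2.resize(a[70:140,450:570],None,fx=6.5,fy=6.5,interpolation=2))
```

```text
(no output)
```

View pics/w1a.png

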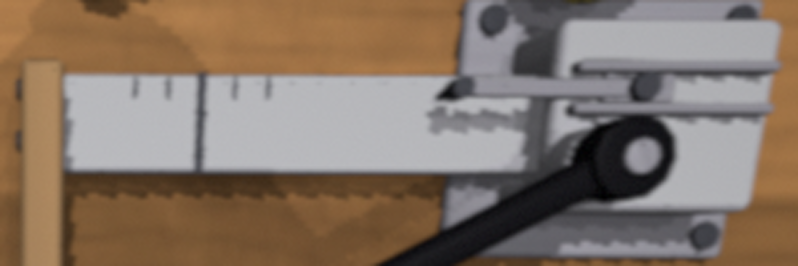

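View pics/w1b.png

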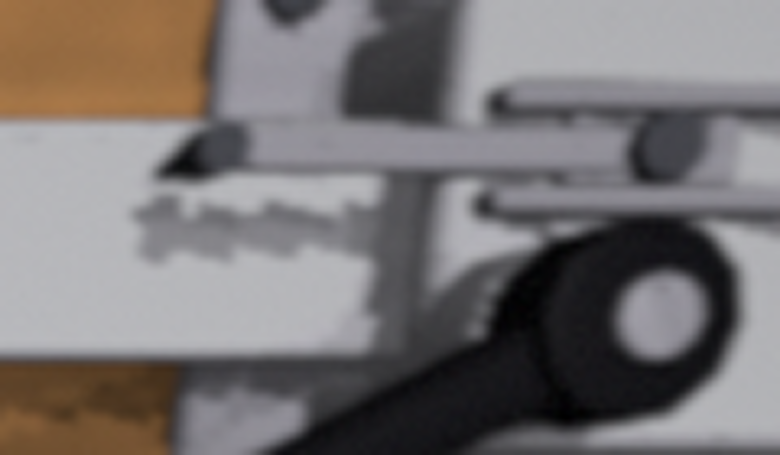

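```bash
cat > fitw.py <<'E'
from h import *
from scipy.optimize import least_squares
import pickle
def model(p):
    x,y,a,l,d,q=p
    c,sn=np.cos(a),np.sin(a)
    W=lambda gx,gy,z:[x+c*gx-sn*gy,y+sn*gx+c*gy,.022+z]
    return dict(piv=W(-.03,.014,.0595),tip=W(-.03+.145*np.cos(l),.014+.145*np.sin(l),.0595),fA=W(d,-.013,.044),fB=W(d,.128,.044),
     m0=W(d-.048,-.014,.018),m1=W(d-.048,.014,.018),ptr=W(q,-.007,.0205))
E
python3 - <<'E'
from fitw import *
from bench import r
c=r.camera_info("wrist")
obs=[("piv",(551.5,118)),("tip",(361,214)),("fA",(326,83)),("m0",(385.9,88)),("m1",(384.4,124)),("ptr",(473.8,97.4))]
f=lambda p:np.concatenate([proj(c,model(p)[n])[0]-uv for n,uv in obs]+[[proj(c,model(p)["fB"])[0][0]-326]])
o=least_squares(f,[.56,.18,1.744,.48,.12,.01],x_scale=[.1,.1,.1,.1,.1,.01])
print(o.x.round(4),o.fun.round(1))
p=o.x
for n,uv,z in [("m",(385.4,97.4),.04),("ptr",(473.8,97.4),.0425)]:print(n,ray(c,uv,z).round(4))
x,y,a,l,d,q=p;print("grip",x+np.cos(a)*d-np.sin(a)*.108,y+np.sin(a)*d+np.cos(a)*.108,"push",d-.048-q)
pickle.dump(p,open("p.pkl","wb"))
E
```

```text
[0.5654 0.176  1.7439 0.4769 0.1269 0.0084] [-2.6  1.   2.8 -1.4  0.3 -0.5 -0.2  0.2 -0.2  0.8 -0.  -0.5  0. ]
m [0.5588 0.2549 0.04  ]
ptr [0.5705 0.1853 0.0425]
grip 0.4371537406344619 0.282397053455156 push 0.07054837537430686
```

```bash
python3 -m crank '[0.6,-2,-4,-30,0,0,-0.003, 0.6,0,0,-30,0,0,0, 0.6,0,0,-30,0,0,0,0.6,0,0,-30,0,0,0,0.6,0,0,0,0,0,0]' 20;  python3 - <<'E'
from bench import r
import cv2
im=r.snapshot("wrist");cv2.imwrite("pics/w2.png",im[:,:,::-1])
E
```

```text
clock: 4.12
eef_pos: [0.4329, 0.2785, 0.0345]
ee_rot: [[0.166, -0.986, -0.002], [-0.986, -0.166, -0.002], [0.001, 0.003, -1.0]]
force: [0.2, 0.1, 0.4]
gripper_width: 0.0376
```

View pics/w2.png

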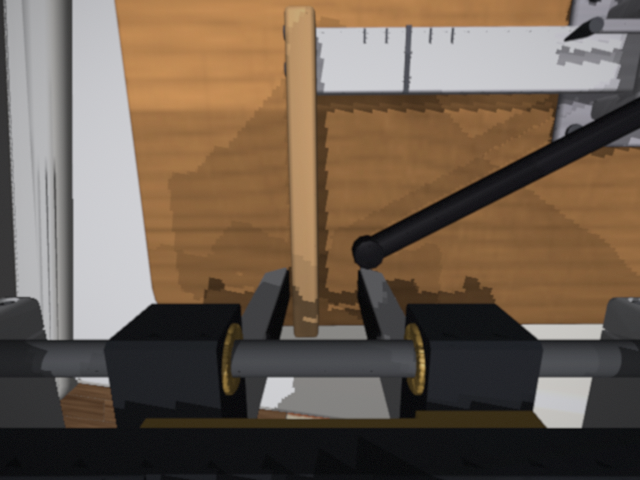

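Fence is between the fingers, off-centre toward the outer one (px 305 vs 324). I'll shift slightly and close.

```bash
python3 -m crank '[0.6,-1,4,0,0,0,0, 0.9,0,0,0,0,0,0, 1,0,0,0,0,0,0, 1,0,0,0,0,0,0, 1,0,0,0,0,0,0]' 20;  python3 - <<'E'
from bench import r
import cv2
im=r.snapshot("wrist");cv2.imwrite("pics/w3.png",im[:,:,::-1])
E
```

```text
clock: 4.8
eef_pos: [0.4324, 0.2848, 0.0358]
ee_rot: [[0.168, -0.986, 0.001], [-0.986, -0.168, 0.001], [-0.001, -0.001, -1.0]]
force: [-1.3, 1.7, 6.4]
gripper_width: 0.0119
```

View pics/w3.png

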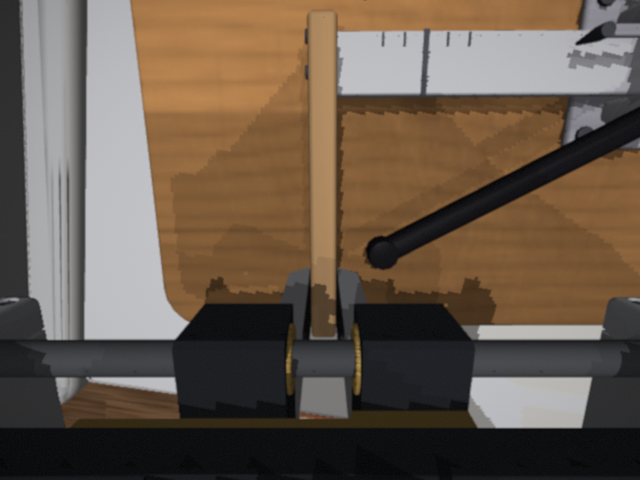

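Fence is gripped (11.9 mm). Now I push 60 mm along gauge −x, then measure.

```bash
python3 -m crank '[1,1.7,-9.9,0,0,0,0, 1,1.7,-9.9,0,0,0,0, 1,1.7,-9.9,0,0,0,0, 1,1.7,-9.8,0,0,0,0, 1,1.7,-9.8,0,0,0,0, 1,1.8,-9.8,0,0,0,0, 1,0,0,0,0,0,0, 1,0,0,0,0,0,0]';  python3 - <<'E'
from bench import r
import cv2
im=r.snapshot("wrist");cv2.imwrite("pics/w4.png",im[:,:,::-1])
cv2.imwrite("pics/w4c.png",cv2.resize(im[0:130,300:500,::-1],None,fx=4,fy=4,interpolation=2))
im=r.snapshot("top");cv2.imwrite("pics/t4c.png",cv2.resize(im[170:340,200:400,::-1],None,fx=3.5,fy=3.5,interpolation=2))
E
```

```text
clock: 5.85
eef_pos: [0.4429, 0.2251, 0.0358]
ee_rot: [[0.168, -0.986, 0.001], [-0.986, -0.168, 0.0], [-0.0, -0.001, -1.0]]
force: [-1.1, 1.9, 7.1]
gripper_width: 0.0121
```

View pics/w4.png

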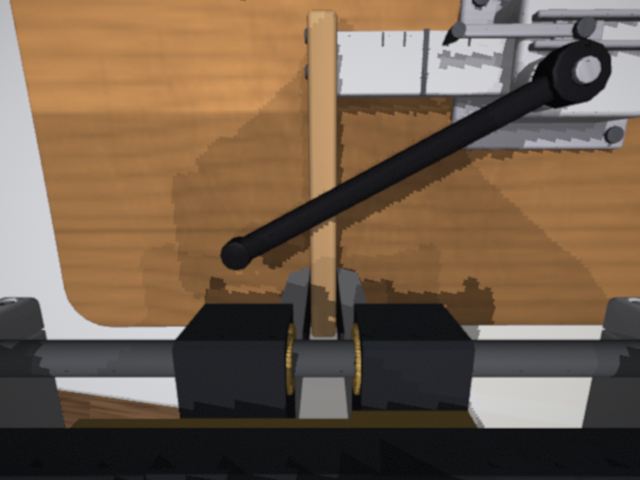

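View pics/w4c.png

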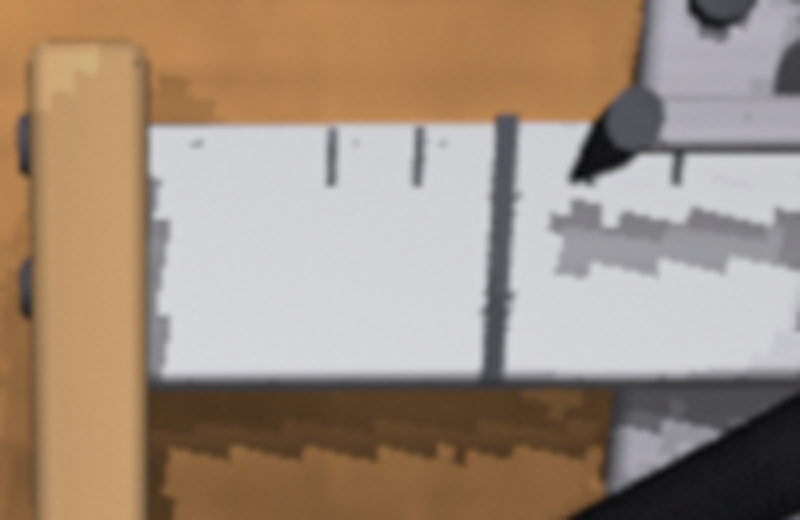

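View pics/t4c.png

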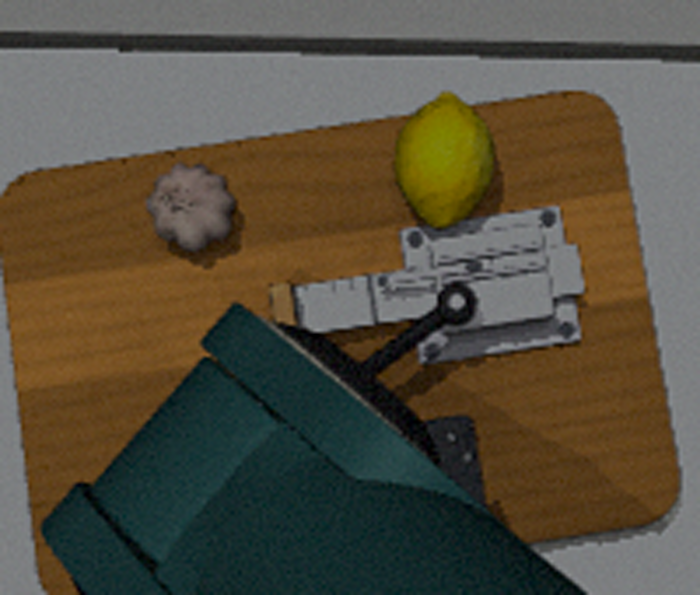

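Ticks give 2.15 px/mm. The tip is at px (443,45) and the line at 425.5; corrected for the 2.5 mm height difference, about 7.5 mm remain.

```bash
python3 -m crank '[1,0.7,-3.7,0,0,0,0, 1,0.6,-3.7,0,0,0,0, 1,0,0,0,0,0,0, 1,0,0,0,0,0,0, 1,0,0,0,0,0,0]';  python3 - <<'E'
from bench import r
import cv2
im=r.snapshot("wrist");cv2.imwrite("pics/w5.png",im[:,:,::-1])
cv2.imwrite("pics/w5c.png",cv2.resize(im[10:110,380:480,::-1],None,fx=6,fy=6,interpolation=2))
E
```

```text
clock: 6.58
eef_pos: [0.4441, 0.2178, 0.0358]
ee_rot: [[0.168, -0.986, 0.001], [-0.986, -0.168, 0.0], [-0.0, -0.001, -1.0]]
force: [-1.1, 1.8, 7.1]
gripper_width: 0.0113
```

View pics/w5c.png

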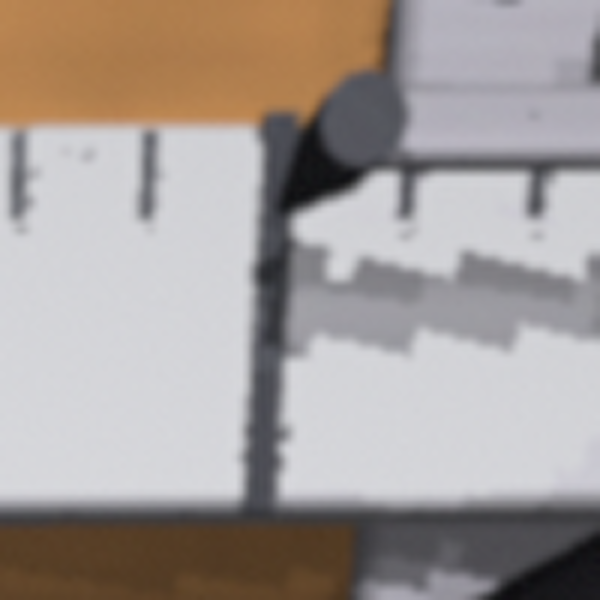

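View pics/w5.png

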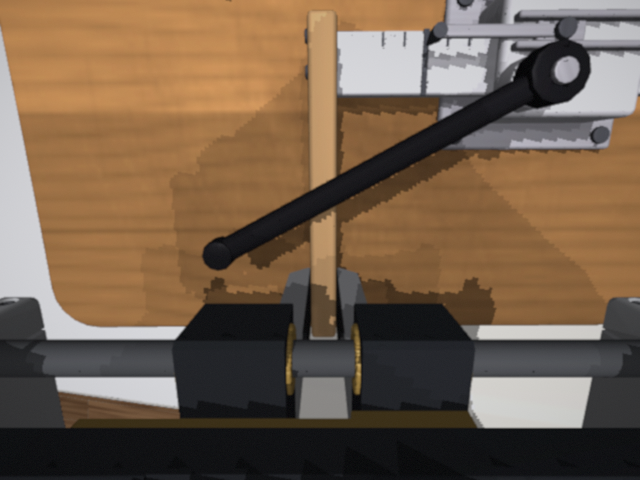

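Line is under the tip to within about 1 mm, so step 1 is held. Now I loosen the grip and start sliding along leg −y.

```bash
python3 -m crank '[1,0,0,0,0,0,0, 1,0,0,0,0,0,0, 1,0,0,0,0,0,0, 1,4.9,0.85,0,0,0,0, 1,4.9,0.85,0,0,0,0, 1,4.9,0.85,0,0,0,0, 1,4.9,0.85,0,0,0,0, 1,0,0,0,0,0,0, 1,0,0,0,0,0,0]' 4;  python3 - <<'E'
from bench import r
import cv2
im=r.snapshot("wrist");cv2.imwrite("pics/w6.png",im[:,:,::-1])
E
```

```text
clock: 7.75
eef_pos: [0.463, 0.2209, 0.035]
ee_rot: [[0.168, -0.986, -0.001], [-0.986, -0.168, -0.0], [0.0, 0.001, -1.0]]
force: [-1.5, 2.4, -5.5]
gripper_width: 0.0118
```

View pics/w6.png

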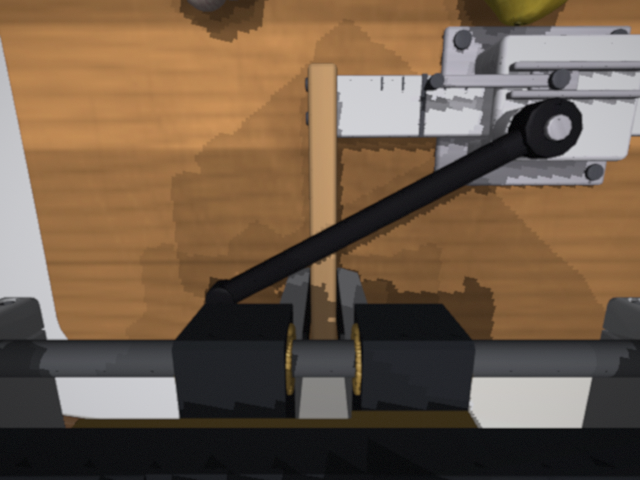

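```bash
python3 -m crank '[1,4.9,0.85,0,0,0,0, 1,4.9,0.85,0,0,0,0, 1,4.9,0.85,0,0,0,0, 1,4.9,0.85,0,0,0,0, 1,0,0,0,0,0,0]';  python3 - <<'E'
from bench import r
import cv2
im=r.snapshot("wrist");cv2.imwrite("pics/w7.png",im[:,:,::-1])
cv2.imwrite("pics/w7c.png",cv2.resize(im[90:190,370:470,::-1],None,fx=6,fy=6,interpolation=2))
E
```

```text
clock: 8.43
eef_pos: [0.4827, 0.2245, 0.0352]
ee_rot: [[0.168, -0.986, -0.001], [-0.986, -0.168, -0.0], [0.0, 0.001, -1.0]]
force: [-3.1, 2.3, -3.8]
gripper_width: 0.0119
```

View pics/w7.png

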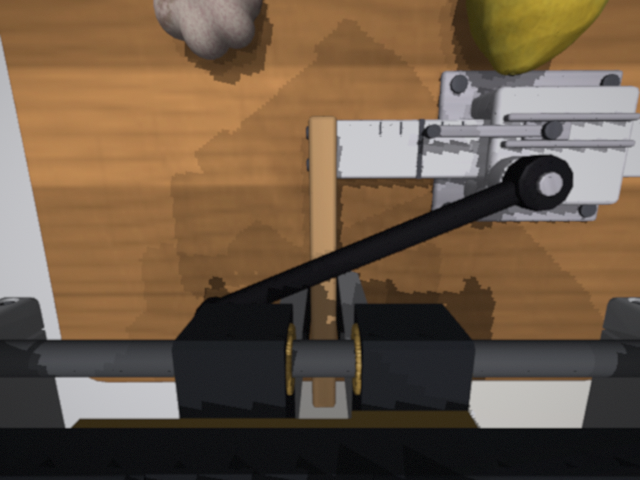

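View pics/w7c.png

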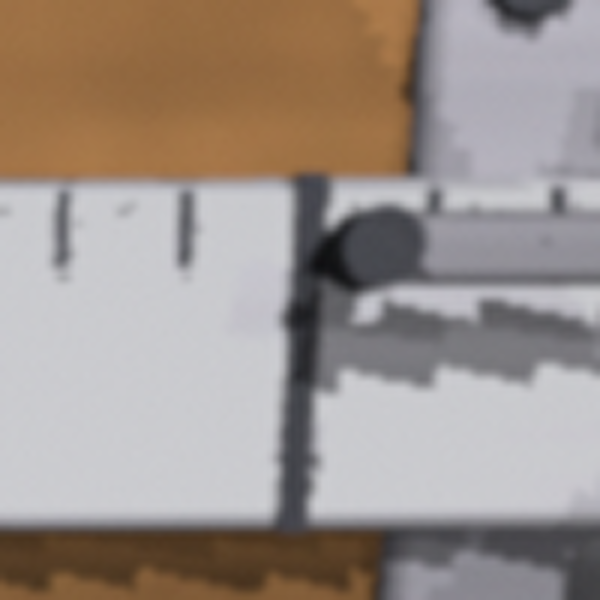

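Line still under the tip, and the lever is being swept along. I'll continue.

```bash
python3 -m crank '[1,4.9,0.85,0,0,0,0, 1,4.9,0.85,0,0,0,0, 1,4.9,0.85,0,0,0,0, 1,4.9,0.85,0,0,0,0, 1,0,0,0,0,0,0]';  python3 - <<'E'
from bench import r
import cv2
im=r.snapshot("wrist");cv2.imwrite("pics/w8.png",im[:,:,::-1])
E
```

```text
clock: 9.1
eef_pos: [0.5025, 0.228, 0.0353]
ee_rot: [[0.168, -0.986, -0.001], [-0.986, -0.168, -0.0], [-0.0, 0.001, -1.0]]
force: [-3.2, 3.0, -3.6]
gripper_width: 0.0122
```

View pics/w8.png

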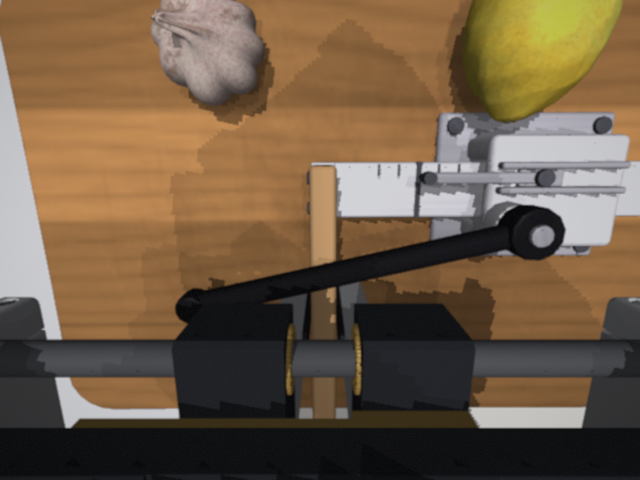

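```bash
python3 -m crank '[1,4.9,0.85,0,0,0,0, 1,4.9,0.85,0,0,0,0, 1,4.9,0.85,0,0,0,0, 1,2.9,0.5,0,0,0,0, 1,0,0,0,0,0,0]';  python3 - <<'E'
from bench import r
import cv2
im=r.snapshot("wrist");cv2.imwrite("pics/w9.png",im[:,:,::-1])
cv2.imwrite("pics/w9c.png",cv2.resize(im[160:290,360:490,::-1],None,fx=4.5,fy=4.5,interpolation=2))
E
```

```text
clock: 9.78
eef_pos: [0.52, 0.2312, 0.0354]
ee_rot: [[0.168, -0.986, -0.001], [-0.986, -0.168, 0.0], [-0.0, 0.001, -1.0]]
force: [-3.9, 3.3, -2.6]
gripper_width: 0.0117
```

View pics/w9.png

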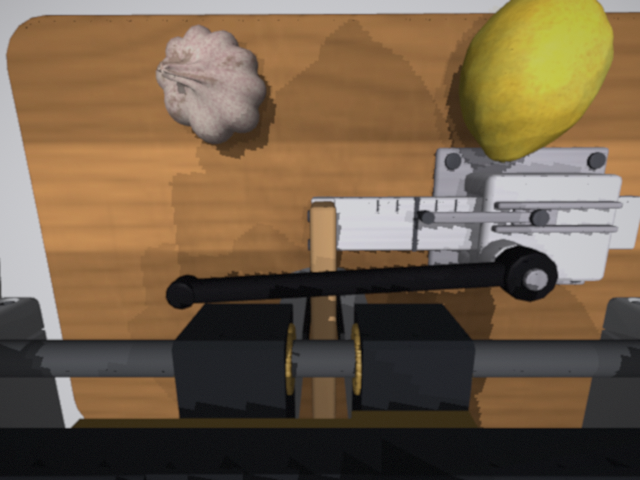

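View pics/w9c.png

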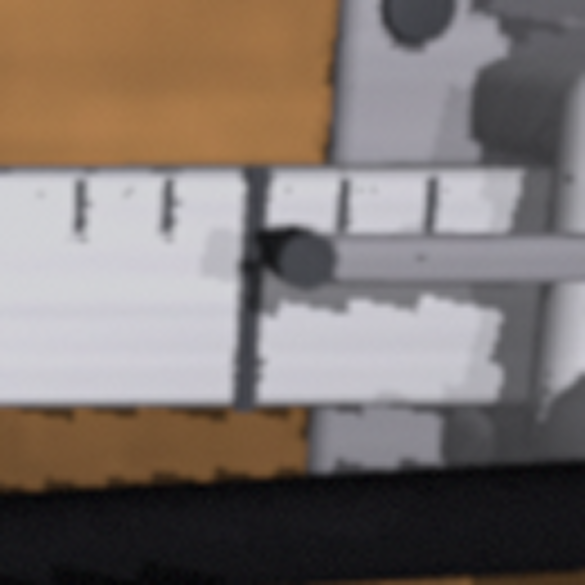

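```bash
python3 -m crank '[1,2,0.35,0,0,0,0, 1,2,0.35,0,0,0,0, 1,0,0,0,0,0,0, 1,0,0,0,0,0,0]';  python3 - <<'E'
from bench import r
import cv2
im=r.snapshot("wrist");cv2.imwrite("pics/w10.png",im[:,:,::-1])
cv2.imwrite("pics/w10c.png",cv2.resize(im[160:290,360:490,::-1],None,fx=4.5,fy=4.5,interpolation=2))
E
```

```text
clock: 10.32
eef_pos: [0.5238, 0.2319, 0.0354]
ee_rot: [[0.168, -0.986, -0.001], [-0.986, -0.168, -0.0], [-0.0, 0.001, -1.0]]
force: [-6.2, 3.2, -2.5]
gripper_width: 0.012
```

View pics/w10.png

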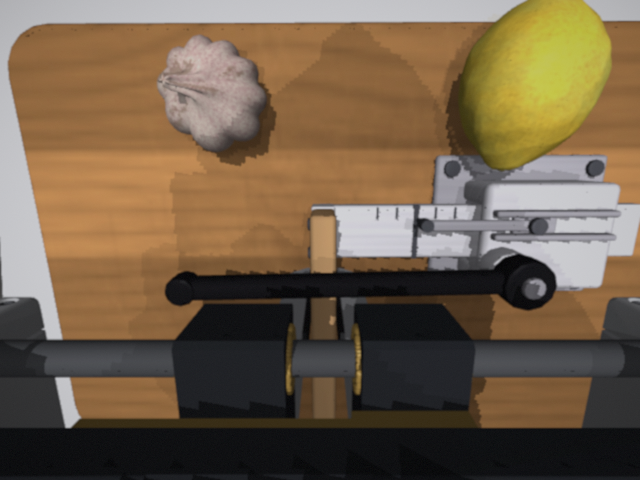

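```bash
python3 - <<'E'
from bench import r
from h import *
c=r.camera_info("wrist")
z=.0815
a=ray(c,(532.5,288.5),z);b=ray(c,(180,289),z);print(a,b,np.linalg.norm(a-b))
d=b-a;print("lever yaw",np.arctan2(d[1],d[0]))
# leg edges
for v0,v1 in [((340,206),(470,205)),]:
    e=ray(c,v0,.04)-ray(c,v1,.04);print("leg yaw",np.arctan2(e[1],e[0]))
E
python3 -c "
import cv2
a=cv2.imread('pics/w10.png');cv2.imwrite('pics/w10d.png',cv2.resize(a[190:320,160:560],None,fx=2,fy=2,interpolation=2))"
```

```text
[0.5537721  0.14819483 0.0815    ] [0.52869659 0.29382369 0.0815    ] 0.1477719394744925
lever yaw 1.7413120294407745
leg yaw 1.7476096088836792
```

View pics/w10d.png

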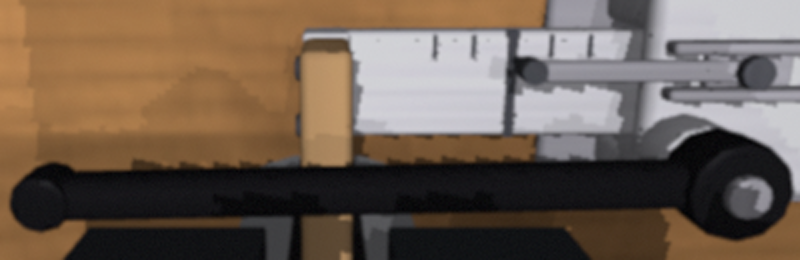

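View pics/w10c.png

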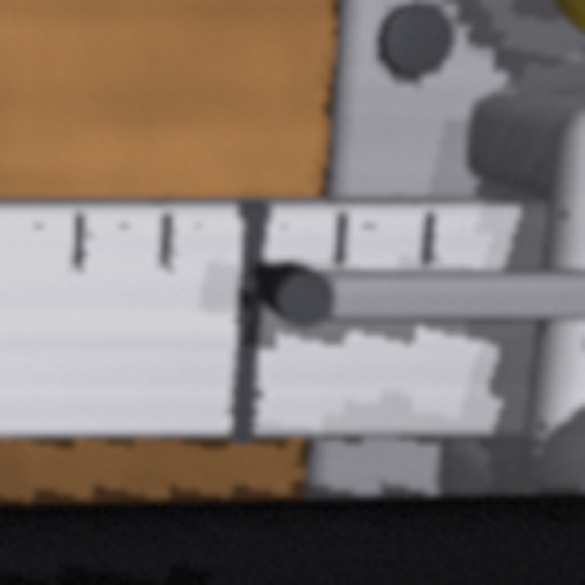

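```bash
python3 -m crank '[1,1.5,0.25,0,0,0,0, 1,0,0,0,0,0,0, 1,0,0,0,0,0,0, 1,0,0,0,0,0,0]' 8;  python3 - <<'E'
from bench import r
import cv2
im=r.snapshot("wrist")[:,:,::-1];cv2.imwrite("pics/w11.png",im)
cv2.imwrite("pics/w11c.png",cv2.resize(im[160:290,360:490],None,fx=4.5,fy=4.5,interpolation=2))
cv2.imwrite('pics/w11d.png',cv2.resize(im[190:320,160:560],None,fx=2,fy=2,interpolation=2))
im=r.snapshot("top")[:,:,::-1];cv2.imwrite("pics/t11c.png",cv2.resize(im[170:340,200:400],None,fx=3.5,fy=3.5,interpolation=2))
E
```

```text
clock: 10.88
eef_pos: [0.5245, 0.232, 0.0353]
ee_rot: [[0.169, -0.986, -0.002], [-0.986, -0.169, -0.001], [0.0, 0.002, -1.0]]
force: [-11.2, 1.6, 3.5]
gripper_width: 0.0122
```

View pics/w11c.png

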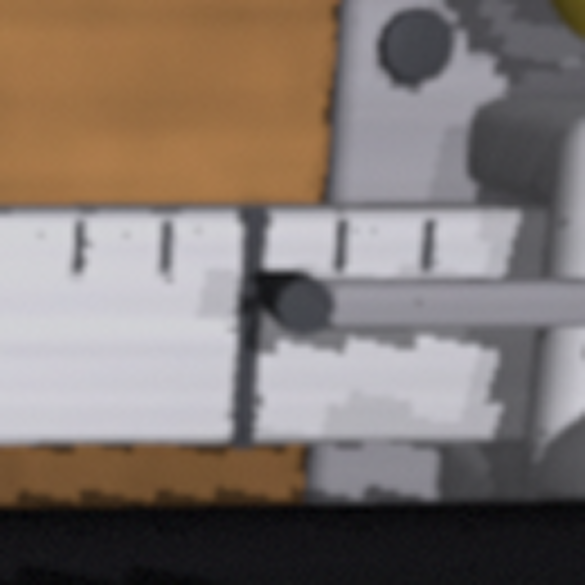

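View pics/w11d.png

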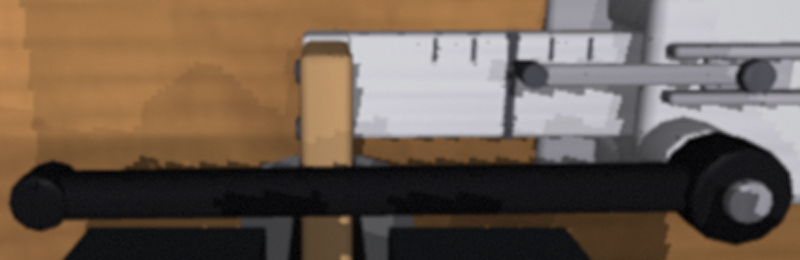

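View pics/t11c.png

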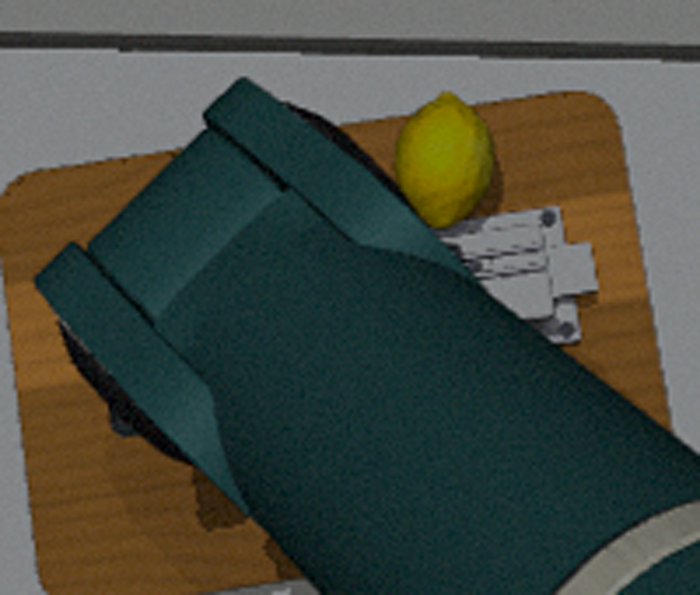

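The lever is against its stop: the tool moved only 0.7 of 1.5 mm and the push rose to 11 N. The line is within about 1 mm of the tip, so I'm handing in.

Run:
```python
from bench import r
print(r.get_state()["gripper_width"],r.close_job())
```

```text
the job is handed in; nothing more can be done
0.012255970535400548 None
```

I set the stop and handed the job in at about 11 s of the 48 s allowed, with the fingers still holding the fence. No verdict was reported, so what follows comes from my own checks.

**What I did:**
- I pinched the fence near its free end and pushed the leg in about 67 mm, until the line lay under the pointer tip. I held it there with the lever open.
- I then loosened the grip to 4 N and slid the fingers along the fence, which swept the lever closed. At the stop I raised the grip to 8 N.

**Last checks:**
- **Line:** about 0.2–1 mm from the pointer tip in the last wrist picture, and about that close in each picture where I checked it during the sweep.
- **Lever:** parallel to the leg to within about 0.02 rad and against its stop. The last nudge moved the tool only 0.7 of 1.5 mm while the push rose to 11 N.
- **Grip:** the fingers are 12.3 mm apart on the 12 mm fence. I did not read the contact force itself.
- **Pointer, garlic and lemon:** none of them looked moved in the pictures. The arm hid the garlic in the last top view, so for that I relied on the wrist views.
- **Tin:** I did not look at it again after the first pictures; the arm never went near it.

**Disagreement:** my first estimates of the push were 69.5 and 70.5 mm, against about 67 mm in the end. I went by the close-up picture and the tick marks on the leg.

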